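# File a card box and close the sliding bookend

### The arm

A 6-joint arm with a two-finger parallel gripper is mounted at the origin on the work surface. World frame = base frame: x ahead of the robot, y to its left, z up, the work surface at z = 0. Lengths are in m, angles in rad, forces in N, time in s.
With the tool pointing down it reaches from about 0.35 to 0.975 m from the base axis. Payload 4.9 kg.
Tool frame: the origin (TCP) lies midway between the tips of the shut fingers; the grasp point (between the pads) lies 19 mm behind it (ctrl.hold_point_z is the distance from the TCP to the grasp point, in m); z points along the fingers, y is the line along which they close (so a half turn about z gives the same grasp; the last joint's range is limited). The gripper opens to 85 mm and grips with 20 to 120 N. Pads are 22 mm wide; open, the fingers measure 114 mm over their backs; the gripper's body (76 mm by 85 mm) begins 54 mm behind the grasp point. The pads swing forward as they close: fully open they stand 13 mm farther back than shut.
Start: joints at [-1.277, 0.053, 1.613, -0, 1.476, -0.119], TCP at [0.251, -0.572, 0.231] pointing down, gripper open.
Joint ranges: [-3.01, 3.01], [-1.01, 2.22], [0.06, 2.58], [-1.02, 4.17], [0.09, 2.62], [-3.14, 3.14]. Speed limits (rad/s): [2.57, 2.57, 3.14, 3.14, 3.14, 3.14].

### API

Orientations are given as a rotation vector (axis times angle).
In Python, from station import status, viewer, finish_job, ctrl gives the robot as it stands.
- The arm moves only by the shell command python3 -m jog 'ROWS' [FORCE]. ROWS is JSON, a list of rows, each a list of 7 numbers: the turn, a rotation vector about the tool's x, y, z each as a share of 5 degrees, from -1 to 1, then the shift along the tool's x, y, z each as a share of 30 mm, from -1 to 1, then the opening, from -1 (shut) to 1 (fully open). A call has 1 to 5 rows; each row shifts and turns the commanded pose from where the row before left it, along the tool's axes as they then stand; what a row does not reach is not made up. A row lasts 1/8 s, in which the tool goes at most 62.5 mm and 10.7 degrees, less where a joint would pass 70% of its speed; a pose out of reach is approached as far as the arm can. A call with a number of a shift or a turn outside -1 to 1 is refused whole. A call with a gripper value outside its range is refused whole. The fingers move at their own pace and stop on an object; FORCE is the grip in N (left out, the last holds). Time passes only in rows, so rows that do not move let the fingers close. It gives the time, the measured TCP pose, the force, the opening and the grip force at its end, in the units of the state.
- status.get_obs(): the state, without advancing time (a new reading comes with each control period).
- viewer.get_image(name): name is "side" or "top"; returns a dict with "img" (400x640x3 uint8, red, green, blue), "fovy" (degrees; the focal length in pixels is half the picture's height over the tangent of half this angle, whatever the lens; pixels are square), "cx", "cy" (the principal point, pixels), "rvec" (rotation vector, rad) and "tvec" (3), from world to camera coordinates, as OpenCV has them. Camera axes: x right, y down, z forward; pixel columns grow to the right and rows downward; lengths in m; the calibration is good to about 2 mm. A picture is of the moment at which its call begins. There is no depth.
- finish_job(): hands the job in; it is judged then, once.
The state is a dict: "t": time; "q": joint angles; "dq": joint speeds; "effort": joint torques, N m; "tool_pos": TCP position; "tool_rot": TCP orientation; "contact_force": force on the tool from outside, world axes, zero at the start; "wrist_torque": the same for the moment, N m; "opening": finger opening in m; "grip_force": force on a finger pad.
Only numpy, scipy, OpenCV 4.12 (cv2) and the standard library are available. Lean on these libraries where they do the work, as an engineer would, in place of code of your own. Each camera call takes 0.05 s, during which the arm holds its last target. There are 200 camera calls.

### The job

Lift the card box out of the wooden basket and stand it upright in the sorter under the glass board, in line with the boxes already there, in the gap between them and the sliding bookend. Then slide the bookend up gently until the whole row stands snug and square against the fixed end plate, with no gaps left. Leave the box behind the bookend, the mug and stapler where they are.

Things in the scene. Friction and masses are not known exactly. Their poses are not given: they have to be found in the camera images.
- card_box: the box to file: plain grey plastic card box with a thin black lid line, 80 (x) x 34 (y, thickness) x 75 high, about 0.15 kg, standing upright in the basket. Origin: centre of its underside; z up. Pinch it across its 34 mm thickness (its y).
- basket: low open wooden basket, 220 (x) x 170 (y) x 50 high, walls and floor 5 mm thick; fixed. Origin: centre of its underside. It also holds a tape roll and an eraser at its +x end.
- sorter: fixed sorter under a glass-topped riser. Origin: centre of its underside; x points away from the robot, the row runs along y. Steel floor 120 (x) x 370 (y), top at z = 6: boxes stand on it, square, centred on x = 0. Above lies a glass board 8 thick, underside z = 235, x -55 to +75, y -225 to +225, on four 14 mm legs at x -43 and +65, y -214 and +214; a small clock stands on it.
- end_face (a point): foot of the inner face of the sorter's fixed end plate (plate 90 wide, top at z = 96), at sorter x = 0, y = -170; the row is pushed against it towards the sorter's -y.
- glass_edge (a point): middle of the lower front edge of the glass board, 235 above the desk.
- bookend_b (a joint): travel of the sliding bookend (m): 0 = furthest from the end plate (pushing face 240 mm from the end plate's face), grows as it slides towards the end plate; stiff, stays where it is left.
- bookend_tab (a point): grip point of the bookend's upright tab: tab 18 (x) x 20 (y) wide, from 74 to 112 above the desk; this point is on its axis, 104 above the desk, 25 to the robot's side of the sorter's centre line (sorter x = -25). The bookend's plate below is 80 (x) x 14 (y), top at 74.
- bookend_face (a point): centre of the bookend's pushing face (towards the end plate), 22 mm in y ahead of the tab's axis, 40 above the desk.
- box_first: grey card box in the row next to the end plate, 80 (x) x about 30 thick (y) x 74 high. Origin: centre of its underside, y across its thickness.
- box_p: grey card box 80 (x) x 70 high, thickness (y) somewhere between 20 and 40: either second in the row or standing behind the bookend. Origin: centre of its underside.
- box_q: grey card box 80 (x) x 72 high, thickness (y) somewhere between 20 and 40: the other of the two. Origin: centre of its underside. Whichever stands behind the bookend (sorter y above 100) is to be left alone.
- mug: white mug, 80 across, 90 high; leave alone. Origin: centre of its underside.
- stapler: black stapler, 150 long, 45 high; leave alone. Origin: centre of its underside.
Not all that is in view belongs to the job. Leave any green or purple look-alike of the box_first alone.

How it is judged:
By the outcome, as a careful person would: the job done as asked, in the order asked, and still so for the second after the job is handed in, with the robot touching nothing.
It also fails if it takes over 62 s, if anything falls off the work surface, if the arm or the gripper's body presses on something with over 40 N, if the wrist force passes 120 N, or if a joint passes its speed limit or range.

## Working session

There is one attempt and no reset: what is moved stays moved. The work goes in short steps, Python scripts to look and compute and a shell command to move; the robot and the scene stay as the last step left them, time stands still between calls to the robot, and variables do not carry over. Pictures are saved under pics/ and viewed, at most 10 in all, crops included, and the job is handed in when it is done.

```bash
ls; mkdir -p pics
cat > h.py <<'E'
import numpy as np,cv2
from station import status,viewer,ctrl
def shot(n,f=None):
    d=viewer.get_image(n)
    if f: cv2.imwrite('pics/'+f,d['img'][:,:,::-1])
    return d
def K(d):
    f=200/np.tan(np.radians(d['fovy'])/2)
    return f,d['cx'],d['cy']
def ray(d,u,v):
    f,cx,cy=K(d);R=cv2.Rodrigues(np.array(d['rvec'],float))[0]
    return -R.T@np.array(d['tvec']),R.T@np.array([(u-cx)/f,(v-cy)/f,1])
def atz(d,u,v,z):
    c,r=ray(d,u,v);return c+r*(z-c[2])/r[2]
def proj(d,P):
    f,cx,cy=K(d);R=cv2.Rodrigues(np.array(d['rvec'],float))[0]
    p=np.atleast_2d(P)@R.T+np.array(d['tvec']);return p[:,:2]/p[:,2:]*f+[cx,cy]
E
python3 - <<'E'
from h import *
import pickle
for n in('top','side'):
    d=shot(n,n+'0.png');pickle.dump(d,open(n+'0.pkl','wb'))
    print(n,{k:v for k,v in d.items() if k!='img'},ray(d,0,0)[0])
print(status.get_obs(),ctrl.hold_point_z)
E
```

```text
pics
top {'fovy': 56.333390467775466, 'cx': 320.1074048185314, 'cy': 195.43212697014422, 'rvec': array([ 2.12621913, -2.14635204,  0.22596697]), 'tvec': array([0.02380238, 0.54621724, 1.28921036])} [0.30059745 0.05474344 1.36661169]
side {'fovy': 45.97337225950957, 'cx': 316.081366940721, 'cy': 198.64087276861733, 'rvec': array([ 2.25421074, -0.44200584,  0.22751654]), 'tvec': array([-0.48549053,  0.27330979,  1.20337256])} [ 0.14912089 -0.8519357   1.00522303]
{'t': 0.1, 'q': array([-1.27700638e+00,  5.32734951e-02,  1.61416462e+00, -1.34387497e-05,
        1.47599003e+00, -1.18993877e-01]), 'dq': array([ 0.00167099, -0.00137531, -0.00370578,  0.00093659,  0.00055923,
       -0.00136712]), 'effort': array([ 9.84356848e-04, -3.94899809e+01, -3.71363711e+01, -1.27990024e-04,
        3.88400542e-03,  4.40502205e-06]), 'tool_pos': array([ 0.2505614 , -0.57196054,  0.23019197]), 'tool_rot': array([-3.07312869e+00, -6.43433235e-01,  2.72438166e-04]), 'contact_force': array([-0.67847558,  0.51292318, -0.1635989 ]), 'wrist_torque': array([-0.06335409, -0.00793404,  0.04422544]), 'grip_force': 0.0, 'opening': 0.0850170515461719} 0.0187
```

View pics/top0.png

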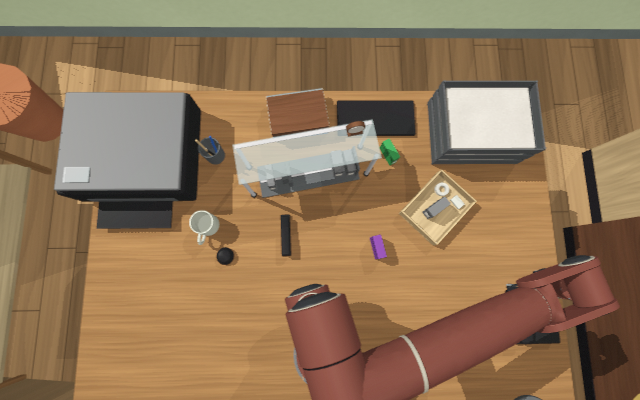

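View pics/side0.png

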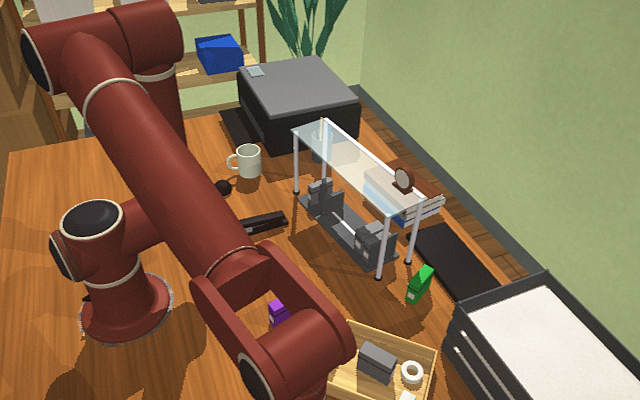

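The top view shows the basket at (440,208), with a grey box inside at (437,208). The sorter lies under the glass between (235,150) and (380,160). Candidates for the card box are the grey box in the basket (437,208), the green block (390,152), the purple block (378,247) and the grey row boxes (~345,168). I choose the grey one in the basket and check it in a close crop.

Run:
```python
import pickle,cv2
d=pickle.load(open('top0.pkl','rb'))['img'];s=pickle.load(open('side0.pkl','rb'))['img']
cv2.imwrite('pics/tc.png',cv2.resize(d[115:250,228:488],None,fx=3,fy=3,interpolation=cv2.INTER_CUBIC)[:,:,::-1])
cv2.imwrite('pics/sc.png',cv2.resize(s[110:290,280:460],None,fx=3.3,fy=3.3,interpolation=cv2.INTER_CUBIC)[:,:,::-1])
```

```text
(no output)
```

View pics/tc.png

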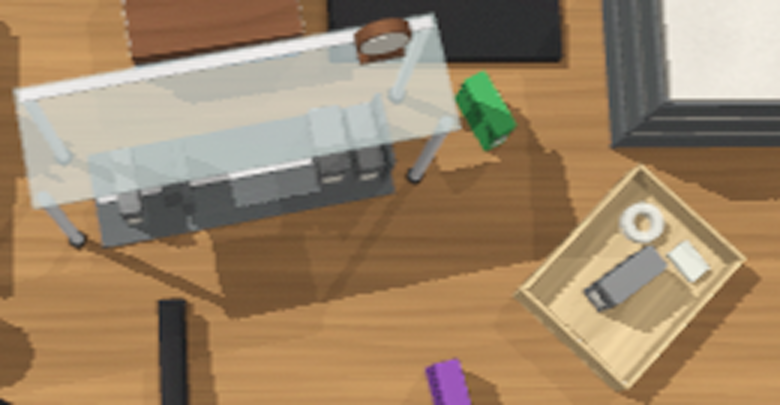

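View pics/sc.png

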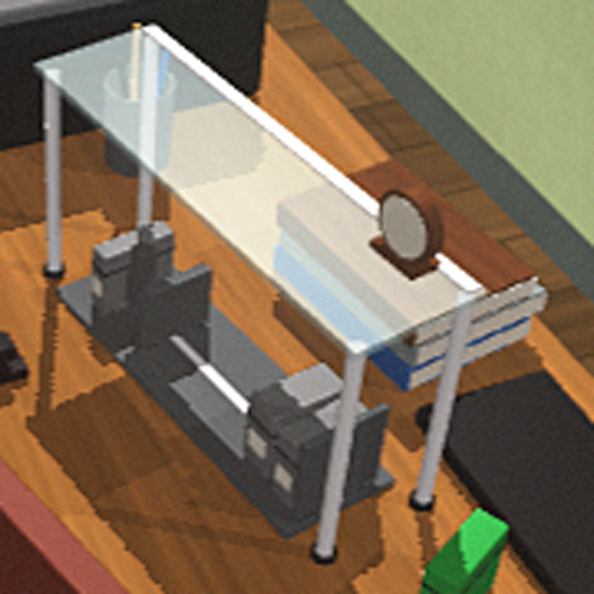

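The crops confirm one grey box with a dark lid line and a label on its end. It stands in the basket at about (437,208), with the tape roll and eraser beside it. The row has two boxes against the end plate on the right. The bookend's tab is at about (288,181) in the top view, with one box behind it. Next I fit the sorter pose and zoom in on the box and row.

Run:
```python
import pickle,cv2
from h import *
from scipy.optimize import least_squares
t=pickle.load(open('top0.pkl','rb'));s=pickle.load(open('side0.pkl','rb'))
a=cv2.resize(t['img'][168:248,398:480],None,fx=4.8,fy=4.8,interpolation=cv2.INTER_CUBIC)
b=cv2.resize(s['img'][320:400,325:440],None,fx=3.4,fy=3.4,interpolation=cv2.INTER_CUBIC)
c=np.zeros((590,792,3),np.uint8);c[:a.shape[0],:a.shape[1]]=a;c[:b.shape[0],396:396+b.shape[1]]=b
e=cv2.resize(t['img'][150:200,255:367],None,fx=3.53,fy=3.53,interpolation=cv2.INTER_CUBIC);
c[400:400+e.shape[0],:e.shape[1]]=e
g=cv2.resize(s['img'][205:275,340:400],None,fx=4.5,fy=4.5,interpolation=cv2.INTER_CUBIC);c[274:274+g.shape[0],400:400+g.shape[1]]=g
cv2.imwrite('pics/z.png',c[:,:,::-1])
P=[(t,-.043,.214,0,254.7,195.3),(t,-.043,-.214,0,365.7,174),(t,-.06,.185,.006,262.3,197),(t,-.06,-.185,.006,359.3,178.3),
(t,-.055,.225,.235,240.3,184),(t,-.055,-.225,.235,382,158.2),
(s,-.043,.214,0,296.1,192.4),(s,-.043,-.214,0,378.5,278.5),(s,.065,-.214,0,408.5,261.5),(s,-.06,-.185,.006,367.9,272.7),(s,-.055,-.225,.235,388.5,217)]
def r(p):
    o=[]
    for d,x,y,z,u,v in P:
        c,q=np.cos(p[2]),np.sin(p[2]);o+=list(proj(d,[p[0]+c*x-q*y,p[1]+q*x+c*y,z])[0]-[u,v])
    return o
f=least_squares(r,[.7,.1,0],loss='soft_l1');print(f.x,np.degrees(f.x[2]),np.round(np.reshape(r(f.x),(-1,2)),1).tolist())
```

```text
[0.64532012 0.0587887  0.19194308] 10.997528165645301 [[-0.2, -1.1], [0.9, -1.8], [0.5, -0.2], [1.0, -0.7], [0.1, 0.4], [-0.2, -1.3], [-0.5, -0.1], [-0.2, -0.7], [-0.6, 0.2], [-0.9, -0.6], [-0.7, 2.4]]
```

View pics/z.png

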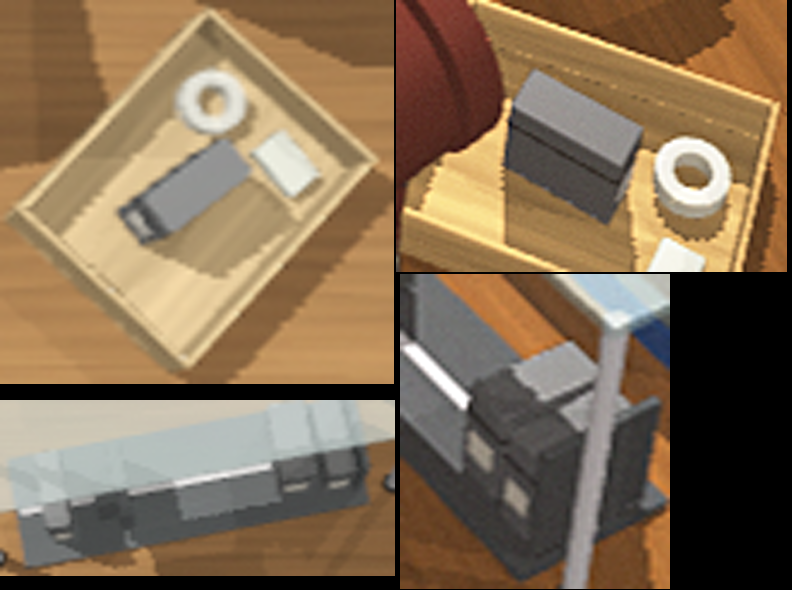

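The zoom shows the box top's far corners at crop (222,138) and (250,172), and its label end at lower left. The second row box's left edge is at crop (278,475) and the bookend tab at about (113,505).

```bash
cat >> h.py <<'E'
from scipy.spatial.transform import Rotation as Ro
def toolR(yaw,th): # tool x->box frame; tilt th from vertical, fingers pointing along +x(yaw) and down
    z=np.array([np.sin(th),0,-np.cos(th)]);y=np.array([0,-1.,0]);x=np.cross(y,z)
    return Ro.from_euler('z',yaw)*Ro.from_matrix(np.c_[x,y,z])
def plan(R,grasp=None,tcp=None,cur=None):
    o=status.get_obs();C=Ro.from_rotvec(o['tool_rot']) if cur is None else cur[0]
    p=np.array(o['tool_pos']) if cur is None else cur[1]
    if tcp is None: tcp=np.array(grasp)+R.as_matrix()[:,2]*ctrl.hold_point_z
    a=(C.inv()*R).as_rotvec();print('turn units',np.round(np.degrees(a)/5,2),'shift units after turn',np.round(R.as_matrix().T@(tcp-p)/.03,2),'tcp',np.round(tcp,4))
    return R,tcp
E
python3 - <<'E'
import pickle
from h import *
from scipy.optimize import least_squares
t=pickle.load(open('top0.pkl','rb'));s=pickle.load(open('side0.pkl','rb'))
def fit(P,p0):
    def r(p):
        o=[];c,q=np.cos(p[2]),np.sin(p[2])
        for d,x,y,z,u,v in P:o+=list(proj(d,[p[0]+c*x-q*y,p[1]+q*x+c*y,z])[0]-[u,v])
        return o
    f=least_squares(r,p0,loss='soft_l1');print(f.x,np.degrees(f.x[2]),np.round(np.reshape(r(f.x),(-1,2)),1).tolist());return f.x
T=lambda x,y,z,a,b,k=4.8,ou=398,ov=168:(t,x,y,z,ou+(a+.5)/k-.5,ov+(b+.5)/k-.5)
S=lambda x,y,z,a,b,k=3.4,ou=325,ov=320:(s,x,y,z,ou+(a+.5)/k-.5,ov+(b+.5)/k-.5)
PT=[T(.04,.017,.08,222,138),T(.04,-.017,.08,250,172),T(-.04,.017,.005,118,208),T(-.04,-.017,.005,145,245)]
PS=[S(-.04,-.017,.08,117,103),S(-.04,.017,.08,139,70),S(.04,.017,.08,246,125),S(-.04,-.017,.005,109,168),S(.04,-.017,.005,216,222)]
for P in(PT,PS,PT+PS):b=fit(P,[.5,-.25,-1])
T3=lambda x,y,z,a,b:T(x,y,z,a,b,3,228,115)
S3=lambda x,y,z,a,b:S(x,y,z,a,b,3.3,280,110)
QT=[T3(-.043,.214,0,80,241),T3(-.043,-.214,0,413,177),T3(-.06,.185,.006,103,246),T3(-.06,-.185,.006,394,190),T3(-.055,.225,.235,37,207),T3(-.055,-.225,.235,462,128)]
QS=[S3(-.043,.214,0,53,272),S3(-.043,-.214,0,325,556),S3(.065,-.214,0,424,500),S3(-.06,-.185,.006,290,537)]
for P in (QT,QS,QT+QS):q=fit(P,[.64,.06,.19])
np.save('pose.npy',[b,q])
Rz=Ro.from_euler('z',q[2]).as_matrix()
inv=lambda P:Rz.T@(P-[q[0],q[1],0])*1000
e=lambda a,b,z:print(np.round(inv(atz(t,255+(a+.5)/3.53-.5,150+(b+.5)/3.53-.5,z))))
print('tab');e(113,505,.1);print('box2 left lower front');e(278,487,.006);e(278,460,.076);print('bookend face');e(130,545,.006)
print('wall',atz(t,398,168,0.05),[np.round(atz(t,398+x/4.8,168+y/4.8,.05),3) for x,y in((208,10),(375,158),(185,372),(10,210))])
R=toolR(b[2],np.radians(45));c=np.cos(b[2]);sn=np.sin(b[2])
g=np.array([b[0]-.02*c,b[1]-.02*sn,.062]);plan(R,g+[0,0,.12])
E
```

```text
[ 0.50046649 -0.39849732 -0.9393139 ] -53.81872213259977 [[0.7, -0.9], [1.1, -0.4], [-1.1, 0.9], [-0.9, 0.5]]
[ 0.50461925 -0.40092965 -0.92776458] -53.15699461038985 [[-0.4, 1.0], [-0.0, -1.1], [1.7, -0.4], [-0.6, -0.4], [0.0, 0.9]]
[ 0.5037615  -0.40059693 -0.92726901] -53.1286006041109 [[1.1, -1.9], [1.6, -1.5], [-0.5, 0.1], [-0.2, -0.4], [-0.8, 1.0], [-0.5, -1.1], [1.3, -0.4], [-1.0, -0.4], [-0.4, 0.9]]
[0.64429187 0.06067717 0.18608678] 10.661987028286392 [[-0.5, -0.9], [0.8, -0.9], [0.2, 0.1], [0.8, 0.2], [-0.4, 0.6], [-0.5, 0.3]]
[0.64569832 0.05864197 0.19266431] 11.038851699345951 [[0.0, 0.3], [0.4, -0.3], [-0.1, 0.5], [-0.3, -0.3]]
[0.64531429 0.05979538 0.18921379] 10.841151507430455 [[-0.2, -1.0], [1.0, -1.3], [0.5, -0.0], [1.0, -0.3], [-0.0, 0.5], [-0.2, -0.2], [-0.0, -0.0], [-0.2, -0.5], [-0.5, 0.4], [-0.9, -0.5]]
tab
[-411.  154.  100.]
box2 left lower front
[-432.   -4.    6.]
[-403.   -6.   76.]
bookend face
[-457.  151.    6.]
wall [ 0.64651829 -0.26748842  0.05      ] [array([ 0.638, -0.427,  0.05 ]), array([ 0.522, -0.545,  0.05 ]), array([ 0.364, -0.39 ,  0.05 ]), array([ 0.485, -0.267,  0.05 ])]
turn units [-6.03  7.6  14.5 ] shift units after turn [ -1.26 -10.18   1.64] tcp [ 0.4997 -0.3952  0.1688]
```

```bash
python3 -m jog '[[-0.4,0.51,0.97,0,0,0,0.5],[-0.4,0.51,0.97,0,0,0,0.5],[-0.4,0.51,0.97,0,0,0,0.5],[-0.4,0.51,0.97,0,0,0,0.5],[-0.4,0.51,0.97,0,0,0,0.5]]' 40
python3 -m jog '[[-0.4,0.51,0.97,0,0,0,0.5],[-0.4,0.51,0.97,0,0,0,0.5],[-0.4,0.51,0.97,0,0,0,0.5],[-0.4,0.51,0.97,0,0,0,0.5],[-0.4,0.51,0.97,0,0,0,0.5]]'
python3 -m jog '[[-0.4,0.51,0.97,0,0,0,0.5],[-0.4,0.51,0.97,0,0,0,0.5],[-0.4,0.51,0.97,0,0,0,0.5],[-0.4,0.51,0.97,0,0,0,0.5],[-0.4,0.51,0.97,0,0,0,0.5]]'
cat > a.py <<'E'
from h import *
b,q=np.load('pose.npy');R=toolR(b[2],np.radians(45));c=np.cos(b[2]);s=np.sin(b[2])
g=np.array([b[0]-.02*c,b[1]-.02*s,.060])
plan(R,g+[0,0,.1]);plan(R,g);print(status.get_obs()['q'].round(2))
E
python3 a.py
```

```text
t: 0.72
tool_pos: [0.2506, -0.5722, 0.2307]
tool_rot: [2.994, -0.024, 0.381]
contact_force: [-0.2, 0.3, -0.6]
opening: 0.0643
grip_force: 0.0
t: 1.35
tool_pos: [0.2505, -0.5722, 0.2306]
tool_rot: [2.739, -0.641, 0.711]
contact_force: [-0.2, 0.2, -0.1]
opening: 0.0637
grip_force: 0.0
t: 1.98
tool_pos: [0.2505, -0.5721, 0.2305]
tool_rot: [2.341, -1.182, 0.979]
contact_force: [-0.4, 0.5, -0.0]
opening: 0.064
grip_force: 0.0
turn units [-0.01 -0.04 -0.1 ] shift units after turn [ -1.79 -10.18   2.16] tcp [ 0.4997 -0.3952  0.1468]
turn units [-0.01 -0.04 -0.1 ] shift units after turn [ -4.14 -10.18   4.52] tcp [ 0.4997 -0.3952  0.0468]
[-1.44 -0.37  2.13  0.54  0.74  0.79]
```

```bash
python3 -m jog '[[0,0,0,-0.16,-0.93,0.2,0.5],[0,0,0,-0.16,-0.93,0.2,0.5],[0,0,0,-0.16,-0.93,0.2,0.5],[0,0,0,-0.16,-0.93,0.2,0.5],[0,0,0,-0.16,-0.93,0.2,0.5]]' >/dev/null
python3 -m jog '[[0,0,0,-0.16,-0.93,0.2,0.5],[0,0,0,-0.16,-0.93,0.2,0.5],[0,0,0,-0.16,-0.93,0.2,0.5],[0,0,0,-0.16,-0.93,0.2,0.5],[0,0,0,-0.16,-0.93,0.2,0.5]]' >/dev/null
python3 -m jog '[[0,0,-0.1,-0.16,-0.9,0.2,0.5],[0,0,0,0,0,0,0.5]]'
python3 a.py
python3 - <<'E'
from h import *
t=shot('top')['img'];s=shot('side')['img']
a=t[140:260,390:500];b=s[250:400,320:480]
c=np.zeros((450,800,3),np.uint8);a=cv2.resize(a,None,fx=3,fy=3);b=cv2.resize(b,None,fx=2.9,fy=2.9);c[:360,:330]=a;c[:435,335:799]=b
cv2.imwrite('pics/h1.png',c[:,:,::-1])
E
```

```text
t: 3.48
tool_pos: [0.5025, -0.3953, 0.1472]
tool_rot: [2.351, -1.165, 0.973]
contact_force: [-1.1, 0.4, 0.4]
opening: 0.0637
grip_force: 0.0
turn units [-0.04 -0.01  0.07] shift units after turn [-0.05  0.07 -0.03] tcp [ 0.4997 -0.3952  0.1468]
turn units [-0.04 -0.01  0.07] shift units after turn [-2.41  0.07  2.33] tcp [ 0.4997 -0.3952  0.0468]
[-0.72 -0.21  2.15 -0.34  0.45  2.02]
```

View pics/h1.png

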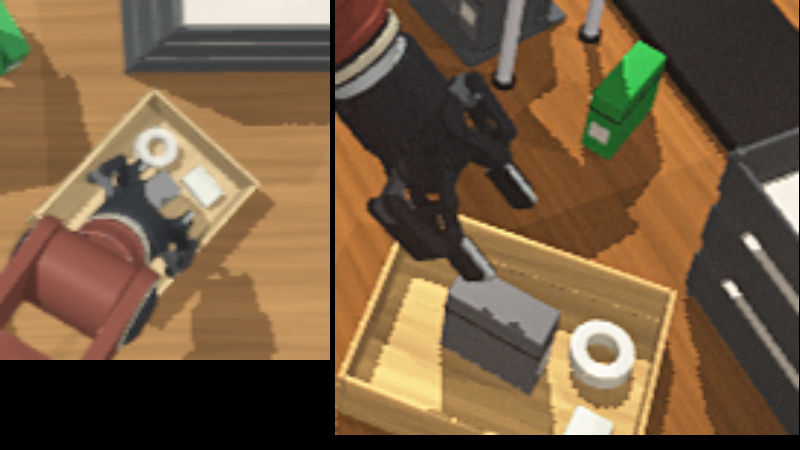

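The gripper hovers above the box, with its fingers straddling the box's thickness. I'll descend and grip.

```bash
python3 -m jog '[[0,0,0.07,-0.6,0.02,0.58,0.5],[0,0,0,-0.6,0.02,0.58,0.5],[0,0,0,-0.6,0.02,0.58,0.5],[0,0,0,-0.6,0.02,0.58,0.5],[0,0,0,0,0,0,0.5]]'
python3 -m jog '[[0,0,0,0,0,0,-0.3],[0,0,0,0,0,0,-0.3],[0,0,0,0,0,0,-0.3],[0,0,0,0,0,0,-1],[0,0,0,0,0,0,-1]]' 40
python3 a.py; python3 -c "
from h import *
np.save('gr.npy',np.r_[status.get_obs()['tool_pos'],status.get_obs()['tool_rot']])"
```

```text
t: 4.2
tool_pos: [0.4972, -0.3968, 0.0462]
tool_rot: [2.346, -1.177, 0.971]
contact_force: [0.3, -1.1, -0.1]
opening: 0.0639
grip_force: 0.0
t: 4.82
tool_pos: [0.5004, -0.3981, 0.051]
tool_rot: [2.342, -1.173, 0.981]
contact_force: [-3.5, 1.4, 6.6]
opening: 0.0338
grip_force: 41.4
turn units [-0.02 -0.07 -0.03] shift units after turn [ 2.19 -0.04 -2.32] tcp [ 0.4997 -0.3952  0.1468]
turn units [-0.02 -0.07 -0.03] shift units after turn [-0.16 -0.04  0.03] tcp [ 0.4997 -0.3952  0.0468]
[-0.73 -0.03  2.18 -0.61  0.25  2.31]
```

```bash
python3 -m jog '[[0,0,0,0.57,0,-0.57,-1],[0,0,0,0.57,0,-0.57,-1],[0,0,0,0.57,0,-0.57,-1],[0,0,0,0.57,0,-0.57,-1],[0,0,0,0.57,0,-0.57,-1]]'
python3 - <<'E'
import pickle
from h import *
t=shot('top','t2.png');s=shot('side','s2.png')
b,q=np.load('pose.npy')
Rz=Ro.from_euler('z',q[2]).as_matrix();inv=lambda P:np.round(Rz.T@(P-[q[0],q[1],0])*1000)
def e(a,b,z):print(inv(atz(t,255+(a+.5)/3.53-.5,150+(b-400+.5)/3.53-.5,z)))
print('tab');e(113,505,.1);print('box2 left lower front/top');e(278,487,.006);e(278,460,.076);print('bookend face');e(130,545,.006)
def g(a,b,z):print(inv(atz(s,340+(a-400+.5)/4.5-.5,205+(b-274+.5)/4.5-.5,z)))
print('side: box2 left top front');g(470,382,.076);g(470,400,.076)
a=t['img'][130:215,235:390];c=s['img'][160:285,290:410]
o=np.zeros((590,800,3),np.uint8);a=cv2.resize(a,None,fx=3,fy=3,interpolation=2);c=cv2.resize(c,None,fx=4,fy=4,interpolation=2)
o[:255,:465]=a
o2=np.zeros((590,800,3),np.uint8);o2[:500,320:800]=c;o2[:200,:315]=cv2.resize(t['img'][150:200,255:334],(315,200),interpolation=2)
o2[210:450,:300]=cv2.resize(s['img'][300:400,300:425],(300,240))
cv2.imwrite('pics/r.png',o2[:,:,::-1])
E
```

```text
t: 5.45
tool_pos: [0.4984, -0.3962, 0.1693]
tool_rot: [2.346, -1.176, 0.975]
contact_force: [0.2, -0.3, -1.3]
opening: 0.0335
grip_force: 40.8
tab
[-36.  84. 100.]
box2 left lower front/top
[-28. -90.   6.]
[-16. -88.  76.]
bookend face
[-59.  76.   6.]
side: box2 left top front
[-32. -87.  76.]
[-41. -99.  76.]
```

View pics/r.png

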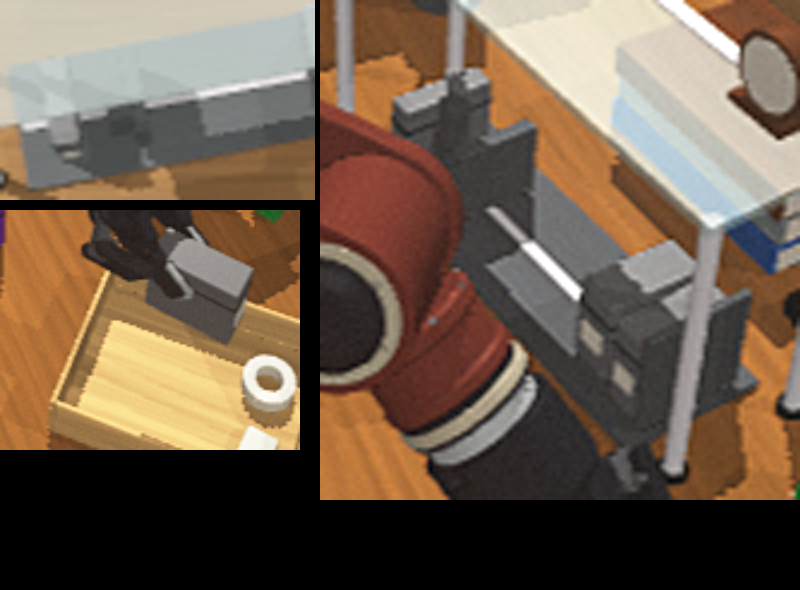

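The box is held level. The row's open side is at sorter y ≈ -92 and the bookend face at about +62, so I aim for a box centre at y = -42.

```bash
cat > p.py <<'E'
from h import *
b,q=np.load('pose.npy');g=np.load('gr.npy');G=Ro.from_rotvec(g[3:])
ty=-G.as_matrix()[:,1];yaw=np.arctan2(-ty[0],ty[1]);print('tool yaw',np.degrees(yaw),np.degrees(b[2]),'y tilt',ty[2])
T=Ro.from_euler('z',yaw).inv();rel=T.apply(g[:3]-[b[0],b[1],.005]);rel[1]=0;Rrel=T*G;print('rel',rel)
Z=Ro.from_euler('z',q[2])
def tgt(x,y,z): return Z*Rrel, Z.apply(np.array([x,y,z])+rel)+[q[0],q[1],0]
for p in ((-.16,-.042,.11),(-.16,-.042,.03),(0,-.042,.03),(0,-.042,.006)):
    R,t=tgt(*p);plan(R,tcp=t)
E
python3 p.py
```

```text
tool yaw -53.13877790104219 -53.1286006041109 y tilt 0.0031162511881527855
rel [-0.00400843  0.          0.04596037]
turn units [ 9.1  -0.07 -8.99] shift units after turn [  1.07 -12.67   1.97] tcp [ 0.4921 -0.0123  0.156 ]
turn units [ 9.1  -0.07 -8.99] shift units after turn [ -0.83 -12.66   3.84] tcp [ 0.4921 -0.0123  0.076 ]
turn units [ 9.1  -0.07 -8.99] shift units after turn [  2.92 -12.66   7.64] tcp [0.6493 0.0178 0.076 ]
turn units [ 9.1  -0.07 -8.99] shift units after turn [  2.35 -12.66   8.2 ] tcp [0.6493 0.0178 0.052 ]
```

```bash
python3 -m jog '[[0.91,0,-0.9,0,0,0,-1],[0.91,0,-0.9,0,0,0,-1],[0.91,0,-0.9,0,0,0,-1],[0.91,0,-0.9,0,0,0,-1],[0.91,0,-0.9,0,0,0,-1]]'>/dev/null
python3 -m jog '[[0.91,0,-0.9,0,0,0,-1],[0.91,0,-0.9,0,0,0,-1],[0.91,0,-0.9,0,0,0,-1],[0.91,0,-0.9,0,0,0,-1],[0.91,0,-0.9,0,0,0,-1]]'
python3 -m jog '[[0,0,0,0.08,-0.97,0.15,-1],[0,0,0,0.08,-0.97,0.15,-1],[0,0,0,0.08,-0.97,0.15,-1],[0,0,0,0.08,-0.97,0.15,-1],[0,0,0,0.08,-0.97,0.15,-1]]'
python3 p.py
```

```text
t: 6.8
tool_pos: [0.4974, -0.3958, 0.1655]
tool_rot: [-2.84, -0.18, -1.175]
contact_force: [-0.1, -0.0, -2.2]
opening: 0.0334
grip_force: 40.7
t: 7.42
tool_pos: [0.5028, -0.2474, 0.1598]
tool_rot: [-2.843, -0.176, -1.175]
contact_force: [0.7, -0.1, -1.4]
opening: 0.0335
grip_force: 40.9
tool yaw -53.13877790104219 -53.1286006041109 y tilt 0.0031162511881527855
rel [-0.00400843  0.          0.04596037]
turn units [ 0.41  0.08 -0.57] shift units after turn [ 0.68 -7.76  0.91] tcp [ 0.4921 -0.0123  0.156 ]
turn units [ 0.41  0.08 -0.57] shift units after turn [-1.22 -7.76  2.78] tcp [ 0.4921 -0.0123  0.076 ]
turn units [ 0.41  0.08 -0.57] shift units after turn [ 2.53 -7.76  6.58] tcp [0.6493 0.0178 0.076 ]
turn units [ 0.41  0.08 -0.57] shift units after turn [ 1.96 -7.75  7.14] tcp [0.6493 0.0178 0.052 ]
```

```bash
python3 -m jog '[[0.41,0.08,-0.57,0,0,0,-1],[0,0,0,0.08,-0.97,0.11,-1],[0,0,0,0.08,-0.97,0.11,-1],[0,0,0,0.08,-0.97,0.11,-1],[0,0,0,0.08,-0.97,0.11,-1]]'>/dev/null
python3 -m jog '[[0,0,0,0.08,-0.97,0.11,-1],[0,0,0,0.08,-0.97,0.11,-1],[0,0,0,0.08,-0.97,0.11,-1],[0,0,0,0.08,-0.97,0.11,-1],[0,0,0,0,0,0,-1]]'
python3 p.py
```

```text
t: 8.68
tool_pos: [0.4902, -0.0121, 0.155]
tool_rot: [-2.818, -0.273, -1.178]
contact_force: [0.1, 0.1, -2.0]
opening: 0.0335
grip_force: 41.2
tool yaw -53.13877790104219 -53.1286006041109 y tilt 0.0031162511881527855
rel [-0.00400843  0.          0.04596037]
turn units [-0.02  0.    0.05] shift units after turn [0.07 0.02 0.02] tcp [ 0.4921 -0.0123  0.156 ]
turn units [-0.02  0.    0.05] shift units after turn [-1.83  0.03  1.89] tcp [ 0.4921 -0.0123  0.076 ]
turn units [-0.02  0.    0.05] shift units after turn [1.91 0.03 5.69] tcp [0.6493 0.0178 0.076 ]
turn units [-0.02  0.    0.05] shift units after turn [1.35 0.03 6.25] tcp [0.6493 0.0178 0.052 ]
```

```bash
python3 -m jog '[[0,0,0.05,-0.61,0.01,0.63,-1],[0,0,0,-0.61,0.01,0.63,-1],[0,0,0,-0.61,0.01,0.63,-1],[0,0,0,0,0,0,-1]]'
python3 -m jog '[[0,0,0,0.62,0,0.63,-1],[0,0,0,0.62,0,0.63,-1],[0,0,0,0.62,0,0.63,-1],[0,0,0,0,0,0,-1]]'
python3 -m jog '[[0,0,0,0.5,0,0.5,-1],[0,0,0,0.5,0,0.5,-1],[0,0,0,0.5,0,0.5,-1],[0,0,0,0,0,0,-1]]'
python3 p.py
python3 - <<'E'
from h import *
t=shot('top');s=shot('side')
o=np.zeros((590,800,3),np.uint8);o[:200,:480]=cv2.resize(t['img'][145:205,250:394],(480,200),interpolation=2)
o[205:565,:600]=cv2.resize(s['img'][165:285,270:470],(600,360),interpolation=2)
cv2.imwrite('pics/i.png',o[:,:,::-1])
E
```

```text
t: 9.18
tool_pos: [0.4912, -0.0143, 0.0742]
tool_rot: [-2.819, -0.258, -1.171]
contact_force: [0.2, -0.0, -2.0]
opening: 0.0341
grip_force: 41.2
t: 9.68
tool_pos: [0.5737, -0.0002, 0.0803]
tool_rot: [-2.817, -0.263, -1.184]
contact_force: [-0.3, 0.2, -1.5]
opening: 0.0336
grip_force: 41.1
t: 10.18
tool_pos: [0.635, 0.0116, 0.0804]
tool_rot: [-2.817, -0.262, -1.184]
contact_force: [-0.5, 0.2, -1.1]
opening: 0.0335
grip_force: 41.1
tool yaw -53.13877790104219 -53.1286006041109 y tilt 0.0031162511881527855
rel [-0.00400843  0.          0.04596037]
turn units [ 0.02 -0.05 -0.02] shift units after turn [-1.6  -0.12 -5.21] tcp [ 0.4921 -0.0123  0.156 ]
turn units [ 0.02 -0.05 -0.02] shift units after turn [-3.5  -0.11 -3.33] tcp [ 0.4921 -0.0123  0.076 ]
turn units [ 0.02 -0.05 -0.02] shift units after turn [ 0.25 -0.11  0.46] tcp [0.6493 0.0178 0.076 ]
turn units [ 0.02 -0.05 -0.02] shift units after turn [-0.32 -0.11  1.03] tcp [0.6493 0.0178 0.052 ]
```

View pics/i.png

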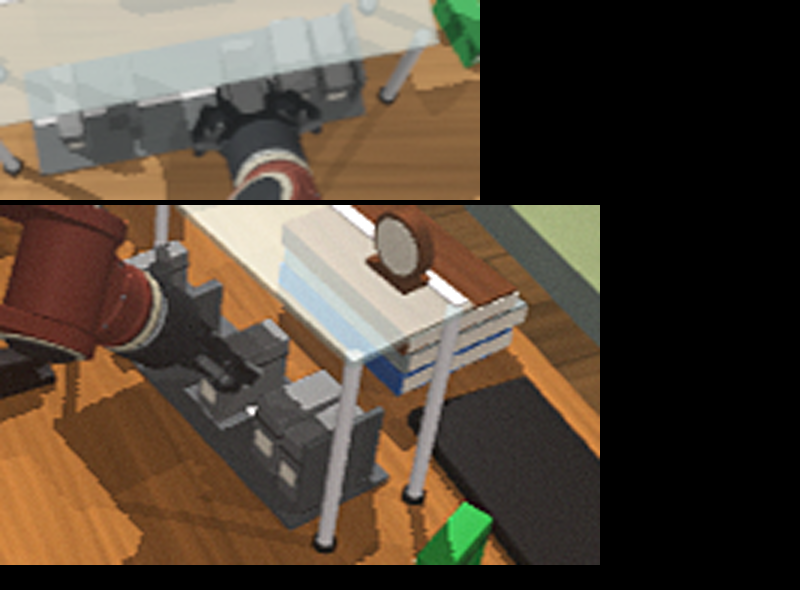

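The box is in the gap, just left of the row and clear on both sides. It still needs about 14 mm in x and then lowering.

```bash
python3 -m jog '[[0,0,0,0.25,-0.11,0.46,-1],[0,0,0,-0.24,0,0.24,-1],[0,0,0,-0.24,0,0.24,-1],[0,0,0,0,0,0,-1]]'
python3 p.py|tail -1
python3 -m jog '[[0,0,0,-0.07,0,0.07,-1],[0,0,0,0,0,0,-1]]'; python3 p.py|tail -1
```

```text
t: 10.78
tool_pos: [0.6469, 0.0182, 0.0531]
tool_rot: [-2.818, -0.261, -1.178]
contact_force: [0.1, -0.3, -1.8]
opening: 0.0339
grip_force: 41.1
turn units [ 0.01 -0.   -0.03] shift units after turn [0.03 0.03 0.08] tcp [0.6493 0.0178 0.052 ]
t: 11.02
tool_pos: [0.6488, 0.018, 0.0521]
tool_rot: [-2.817, -0.262, -1.183]
contact_force: [-1.0, -0.3, -0.7]
opening: 0.0335
grip_force: 41.1
turn units [ 0.02 -0.04 -0.02] shift units after turn [0.01 0.01 0.01] tcp [0.6493 0.0178 0.052 ]
```

```bash
for i in 1; do python3 -m jog '[[0,0,0,-0.05,0,0.05,-1],[0,0,0,0,0,0,-1]]'|grep -E 'pos|force:'; python3 -m jog '[[0,0,0,-0.05,0,0.05,-1],[0,0,0,0,0,0,-1]]'|grep -E 'pos|force:';python3 -m jog '[[0,0,0,-0.05,0,0.05,-1],[0,0,0,0,0,0,-1]]'|grep -E 'pos|force:'; done
```

```text
tool_pos: [0.6504, 0.0179, 0.052]
contact_force: [-3.2, 0.4, 7.0]
grip_force: 41.9
tool_pos: [0.6517, 0.0179, 0.0519]
contact_force: [-5.2, 1.0, 12.1]
grip_force: 38.9
tool_pos: [0.653, 0.0178, 0.0518]
contact_force: [-9.1, 2.2, 19.3]
grip_force: 39.1
```

```bash
python3 -m jog '[[0,0,0,0.13,0,-0.13,-1],[0,0,0,0,0,0,-1],[0,0,0,0,0,0,-1]]'
python3 -m jog '[[0,0,0,0,0,0,0.0],[0,0,0,0,0,0,0.18],[0,0,0,0,0,0,0.18],[0,0,0,0,0,0,0.18]]'
python3 -m jog '[[0,0,0,0,0,-0.4,0.18],[0,0,0,0,0,-0.8,0.18],[0,0,0,0,0,-1,0.18],[0,0,0,0,0,-1,0.18],[0,0,0,0,0,-1,0.18]]'
python3 - <<'E'
from h import *
b,q=np.load('pose.npy');t=shot('top');s=shot('side')
o=np.zeros((590,800,3),np.uint8);o[:200,:480]=cv2.resize(t['img'][145:205,250:394],(480,200),interpolation=2)
o[205:575,:555]=cv2.resize(s['img'][165:285,270:450],(555,370),interpolation=2)
cv2.imwrite('pics/j.png',o[:,:,::-1])
Z=Ro.from_euler('z',q[2]);o=lambda x,y,z:Z.apply([x,y,z])+[q[0],q[1],0]
R=toolR(q[2],np.radians(60))
for p in((-.10,.084,.16),(-.10,.084,.106),(-.025,.084,.106)): plan(R,grasp=o(*p))
E
```

```text
t: 12.15
tool_pos: [0.6494, 0.0181, 0.0519]
tool_rot: [-2.816, -0.262, -1.185]
contact_force: [-3.8, 1.3, 6.4]
opening: 0.0337
grip_force: 40.7
t: 12.65
tool_pos: [0.6484, 0.0182, 0.0503]
tool_rot: [-2.818, -0.262, -1.181]
contact_force: [-0.4, 0.1, -0.1]
opening: 0.0504
grip_force: 0.0
t: 13.28
tool_pos: [0.5595, 0.0012, 0.1393]
tool_rot: [-2.818, -0.262, -1.181]
contact_force: [0.5, 0.1, -0.0]
opening: 0.0503
grip_force: 0.0
turn units [ 0.03  2.84 -0.03] shift units after turn [ 0.42 -4.21  0.16] tcp [0.5472 0.1265 0.1506]
turn units [ 0.03  2.84 -0.03] shift units after turn [-1.14 -4.21  1.06] tcp [0.5472 0.1265 0.0966]
turn units [ 0.03  2.84 -0.03] shift units after turn [ 0.11 -4.21  3.22] tcp [0.6209 0.1406 0.0966]
```

View pics/j.png

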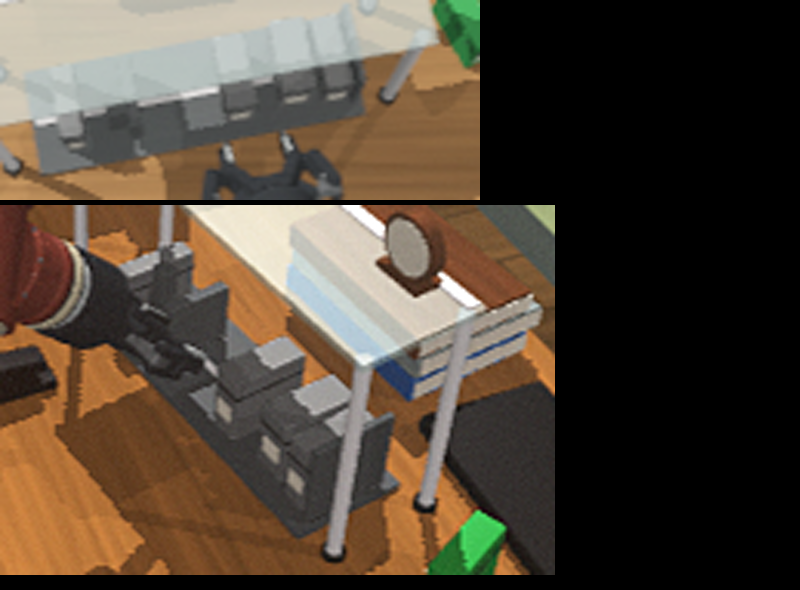

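The box stands upright in line with the row. Next I pin down the tab position from both views: side at about (324,179) and top at about (285.6,180).

Run:
```python
from h import *
import pickle
b,q=np.load('pose.npy');Z=Ro.from_euler('z',q[2])
f=lambda P:np.round(Z.inv().apply(P-[q[0],q[1],0])*1000)
t=pickle.load(open('top0.pkl','rb'));s=pickle.load(open('side0.pkl','rb'))
print(f(atz(t,285.6,180.5,.108)),f(atz(s,323.7,179,.112)),f(atz(s,280+147/3.3,110+228/3.3,.112)))
o=lambda x,y,z:Z.apply([x,y,z])+[q[0],q[1],0]
for y in(.07,.08,.084,.09):print(y,[proj(d,o(-.025,y,.112))[0].round(1) for d in(t,s)])
# refined: dark-gray profile around the predicted tab in side image
for v in(176,179,182,185):print(v,s['img'][v,314:336].mean(1).round().astype(int))
for v in(176,178,180,182):print(v,t['img'][v,274:300].mean(1).round().astype(int))
```

```text
[-41.  88. 108.] [ -8. 108. 112.] [ -6. 106. 112.]
0.07 [array([289.8, 174.9]), array([326. , 187.7])]
0.08 [array([287. , 175.5]), array([324.1, 185.9])]
0.084 [array([285.8, 175.7]), array([323.3, 185.1])]
0.09 [array([284.1, 176. ]), array([322.2, 184.1])]
176 [ 81  85  83  83  74  82  74  97 141 163 162 134  71  69  73  82  65 100
 131 126 124 124]
179 [100  65  72  66  65  63  76  93  95  79  82 118 169 163 164 163 166 156
 129 126 126 128]
182 [132 162 165 166 166 162 172 142  78  89  84  85 101 118  95  75  73  74
  92 118 125 124]
185 [168 169 172 182 182 127  57  55  58  63  58  58  63  73  78  81  68  50
  74 111 130 120]
176 [175 177 177 177 176 173 168 155 146 137 117  98  93  84  74  83  84 134
 169 156 137 123 102  75  78  80]
178 [121 151 160 156 156 156 155 133  74  75  76  76  77  74  77  81  82  76
  71  80  80  80  80  81  81  80]
180 [92 94 73 73 73 73 73 73 69 63 63 64 64 63 64 75 78 74 76 81 81 81 82 80
 80 80]
182 [119  77  77  72  74  75  74  73  70  65  62  62  62  63  67  72  73  71
  73  78  83  82  82  82  82  83]
```

```bash
cat > k.py <<'E'
from h import *
b,q=np.load('pose.npy');Z=Ro.from_euler('z',q[2]);o=lambda x,y,z:Z.apply([x,y,z])+[q[0],q[1],0]
R=toolR(q[2],np.radians(60))
for p in((-.10,.084,.106),(-.025,.084,.106)): plan(R,grasp=o(*p))
g=status.get_obs();G=Ro.from_rotvec(g['tool_rot']).as_matrix()[:,2]
print('grasp pt in sorter',np.round(Z.inv().apply(g['tool_pos']-G*ctrl.hold_point_z-[q[0],q[1],0])*1000,1))
E
python3 -m jog '[[0,0.95,0,0,0,0,0.7],[0,0.95,0,0,0,0,0.7],[0,0.95,0,0,0,0,0.7],[0,0,0,0.1,-0.84,0,0.7],[0,0,0,0.1,-0.84,0,0.7]]' >/dev/null
python3 -m jog '[[0,0,0,0.1,-0.84,0,0.7],[0,0,0,0.1,-0.84,0,0.7],[0,0,0,0,-0.84,0,0.7],[0,0,0,0,0,0,0.7]]'
python3 k.py
```

```text
t: 14.5
tool_pos: [0.5423, 0.1279, 0.1485]
tool_rot: [-2.632, -0.249, -1.509]
contact_force: [0.0, 0.7, 0.2]
opening: 0.0727
grip_force: 0.0
turn units [-0.03  0.07 -0.02] shift units after turn [-1.42  0.08  1.  ] tcp [0.5472 0.1265 0.0966]
turn units [-0.03  0.07 -0.02] shift units after turn [-0.17  0.08  3.16] tcp [0.6209 0.1406 0.0966]
grasp pt in sorter [-104.5   86.2  157.9]
```

```bash
python3 -m jog '[[0,0.07,0,-0.7,0.04,0.5,0.7],[0,0,0,-0.7,0.04,0.5,0.7],[0,0,0,0,0,0,0.7]]' | grep -E 'pos|force'
python3 -m jog '[[0,0,0,0.42,0,0.72,0.7],[0,0,0,0.42,0,0.72,0.7],[0,0,0,0.41,0,0.72,0.7],[0,0,0,0,0,0,0.7]]'; python3 k.py
```

```text
tool_pos: [0.5461, 0.1273, 0.1152]
contact_force: [-0.0, 0.0, -0.7]
grip_force: 0.0
t: 15.38
tool_pos: [0.6219, 0.1423, 0.1194]
tool_rot: [-2.618, -0.25, -1.52]
contact_force: [0.5, 0.6, -0.1]
opening: 0.0725
grip_force: 0.0
turn units [-0.1  -0.06 -0.04] shift units after turn [-1.93  0.05 -1.83] tcp [0.5472 0.1265 0.0966]
turn units [-0.1  -0.06 -0.04] shift units after turn [-0.68  0.05  0.34] tcp [0.6209 0.1406 0.0966]
grasp pt in sorter [-23.7  85.3 128.7]
```

```bash
python3 -m jog '[[-0.1,-0.06,-0.04,-0.23,0.02,0.11,0.7],[0,0,0,-0.23,0.02,0.11,0.7],[0,0,0,-0.23,0.01,0.11,0.7],[0,0,0,0,0,0,0.7]]' | grep -E 'pos|force'; python3 k.py; python3 -c "
from h import *
print(status.get_obs()['q'].round(2))"
```

```text
tool_pos: [0.6176, 0.1405, 0.0944]
contact_force: [0.5, 0.5, 0.6]
grip_force: 0.0
turn units [-0.    0.03 -0.01] shift units after turn [-1.13  0.02 -2.11] tcp [0.5472 0.1265 0.0966]
turn units [-0.    0.03 -0.01] shift units after turn [0.12 0.02 0.06] tcp [0.6209 0.1406 0.0966]
grasp pt in sorter [-28.2  84.5 103.8]
[ 0.05 -0.15  2.32  2.13  0.14 -0.63]
```

```bash
python3 -m jog '[[0,0,0,0.1,0.02,0,0.4],[0,0,0,0,0,0,0],[0,0,0,0,0,0,-0.4],[0,0,0,0,0,0,-1],[0,0,0,0,0,0,-1]]' 50; python3 -m jog '[[0,0,0,0,0,0,-1],[0,0,0,0,0,0,-1]]'; python3 k.py|tail -1
```

```text
t: 16.5
tool_pos: [0.6202, 0.141, 0.0984]
tool_rot: [-2.629, -0.251, -1.518]
contact_force: [-9.1, -0.7, 6.5]
opening: 0.0188
grip_force: 48.6
t: 16.75
tool_pos: [0.6202, 0.141, 0.0983]
tool_rot: [-2.629, -0.251, -1.518]
contact_force: [-7.9, -1.2, 7.1]
opening: 0.0186
grip_force: 48.6
grasp pt in sorter [-25.6  84.4 107.7]
```

The tab is gripped at opening 18.6 mm. I slide the bookend towards the end plate, watching the force.

```bash
python3 -m jog '[[0,0,0,0,0.1,0,-1],[0,0,0,0,0.2,0,-1],[0,0,0,0,0.25,0,-1],[0,0,0,0,0.25,0,-1]]'|grep -E 'pos|rot|force:'; python3 k.py|tail -1
python3 -m jog '[[0,0,0,0,0.25,0,-1],[0,0,0,0,0.25,0,-1],[0,0,0,0,0.25,0,-1],[0,0,0,0,0.25,0,-1]]'|grep -E 'pos|rot|force:'; python3 k.py|tail -1
```

```text
tool_pos: [0.6245, 0.1177, 0.0983]
tool_rot: [-2.628, -0.252, -1.517]
contact_force: [-11.7, -0.2, 9.5]
grip_force: 49.1
grasp pt in sorter [-25.7  60.7 107.7]
tool_pos: [0.6301, 0.0881, 0.0983]
tool_rot: [-2.628, -0.252, -1.518]
contact_force: [-15.0, 0.0, 10.7]
grip_force: 49.6
grasp pt in sorter [-25.8  30.6 107.7]
```

```bash
python3 -m jog '[[0,0,0,0,0.2,-0.05,-1],[0,0,0,0,0.25,-0.02,-1],[0,0,0,0,0.2,0,-1],[0,0,0,0,0.2,0,-1]]'|grep -E 'pos|rot|force:'; python3 k.py|tail -1
python3 -m jog '[[0,0,0,0,0.15,0,-1],[0,0,0,0,0.1,0,-1],[0,0,0,0,0.1,0,-1],[0,0,0,0,0.1,0,-1]]'|grep -E 'pos|rot|force:'; python3 k.py|tail -1
```

```text
tool_pos: [0.6343, 0.0628, 0.0984]
tool_rot: [-2.63, -0.252, -1.515]
contact_force: [31.0, 7.3, -20.1]
grip_force: 52.9
grasp pt in sorter [-26.4   5.  107.8]
tool_pos: [0.6367, 0.0501, 0.0985]
tool_rot: [-2.629, -0.253, -1.515]
contact_force: [28.4, 8.7, -18.8]
grip_force: 53.2
grasp pt in sorter [-26.4  -8.  107.8]
```

```bash
python3 -m jog '[[0,0,0,0,0.1,0.045,-1],[0,0,0,0,0.1,0,-1],[0,0,0,0,0.1,0,-1],[0,0,0,0,0.1,0,-1]]'|grep -E 'pos|rot|force:'; python3 k.py|tail -1
python3 -m jog '[[0,0,0,0,0.1,0,-1],[0,0,0,0,0.1,0,-1],[0,0,0,0,0.1,0,-1]]'|grep -E 'pos|rot|force:'; python3 k.py|tail -1
```

```text
tool_pos: [0.6394, 0.0379, 0.0984]
tool_rot: [-2.629, -0.251, -1.517]
contact_force: [-6.1, 1.3, 4.1]
grip_force: 58.7
grasp pt in sorter [-26.1 -20.5 107.7]
tool_pos: [0.6411, 0.029, 0.0984]
tool_rot: [-2.629, -0.251, -1.517]
contact_force: [-5.3, 2.5, 5.1]
grip_force: 58.8
grasp pt in sorter [-26.2 -29.5 107.8]
```

```bash
cat >> k.py <<'E'
print('F sorter',Z.inv().apply(g['contact_force']).round(1),'grip',round(float(g['grip_force']),1),'M',np.round(g['wrist_torque'],2),'rot',np.round(g['tool_rot'],3))
E
for i in 1; do python3 -m jog '[[0,0,0,0,0.07,0,-1],[0,0,0,0,0.07,0,-1]]'>/dev/null; python3 k.py|tail -2; python3 -m jog '[[0,0,0,0,0.05,0,-1],[0,0,0,0,0.05,0,-1]]'>/dev/null; python3 k.py|tail -2; python3 -m jog '[[0,0,0,0,0.05,0,-1],[0,0,0,0,0.05,0,-1]]'>/dev/null; python3 k.py|tail -2; done
```

```text
grasp pt in sorter [-26.2 -33.5 107.7]
F sorter [-6.1  4.4  5.3] grip 58.9 M [0.28 0.23 0.43] rot [-2.628 -0.252 -1.517]
grasp pt in sorter [-26.2 -36.4 107.7]
F sorter [-6.8  4.1  6. ] grip 59.0 M [0.25 0.29 0.44] rot [-2.628 -0.252 -1.517]
grasp pt in sorter [-26.2 -39.2 107.7]
F sorter [-7.3  4.7  5.4] grip 59.1 M [0.3  0.25 0.49] rot [-2.628 -0.252 -1.516]
```

```bash
for i in 1; do python3 -m jog '[[0,0,0,0,0.05,0,-1],[0,0,0,0,0.03,0,-1]]'>/dev/null; python3 k.py|tail -2; python3 -m jog '[[0,0,0,0,0.05,0,-1],[0,0,0,0,0.03,0,-1]]'>/dev/null; python3 k.py|tail -2;  done
python3 - <<'E'
from h import *
t=shot('top');s=shot('side')
o=np.zeros((590,800,3),np.uint8);o[:200,:480]=cv2.resize(t['img'][145:205,250:394],(480,200),interpolation=2)
o[205:585,:665]=cv2.resize(s['img'][195:275,310:450],(665,380),interpolation=2)
cv2.imwrite('pics/k.png',o[:,:,::-1])
E
```

```text
grasp pt in sorter [-26.2 -41.4 107.7]
F sorter [-8.   4.9  6.2] grip 59.1 M [0.33 0.23 0.56] rot [-2.627 -0.253 -1.516]
grasp pt in sorter [-26.2 -43.8 107.7]
F sorter [-7.5  5.1  6.5] grip 59.2 M [0.31 0.26 0.61] rot [-2.627 -0.253 -1.516]
```

```bash
for i in 1; do python3 -m jog '[[0,0,0,0,0.04,0,-1],[0,0,0,0,0.03,0,-1]]'>/dev/null; python3 k.py|tail -2; python3 -m jog '[[0,0,0,0,0.04,0,-1],[0,0,0,0,0.03,0,-1]]'>/dev/null; python3 k.py|tail -2;  done
```

```text
grasp pt in sorter [-26.2 -44.  107.7]
F sorter [-8.9 14.1  9.4] grip 59.5 M [0.88 0.16 1.38] rot [-2.623 -0.257 -1.515]
grasp pt in sorter [-26.3 -44.  107.7]
F sorter [-10.6  19.7  10.2] grip 59.7 M [1.36 0.11 2.02] rot [-2.619 -0.261 -1.513]
```

```bash
python3 -m jog '[[0,0,0,0,0.04,0,-1],[0,0,0,0,0.02,0,-1]]'>/dev/null; python3 k.py|tail -2; python3 -m jog '[[0,0,0,0,0,0,-1]]' >/dev/null; python3 k.py|tail -2
```

```text
grasp pt in sorter [-26.3 -44.1 107.7]
F sorter [-11.4  25.2  12.9] grip 60.0 M [1.62 0.03 2.51] rot [-2.615 -0.265 -1.512]
grasp pt in sorter [-26.3 -44.1 107.7]
F sorter [-12.4  22.5  11.7] grip 59.9 M [1.56 0.03 2.41] rot [-2.615 -0.264 -1.512]
```

Firm stop: the force rose from 5 N to 25 N with no further travel. I relax the push and look before releasing.

```bash
python3 -m jog '[[0,0,0,0,-0.08,0,-1],[0,0,0,0,-0.07,0,-1],[0,0,0,0,0,0,-1]]'>/dev/null; python3 k.py|tail -2
python3 - <<'E'
from h import *
t=shot('top');s=shot('side')
o=np.zeros((590,800,3),np.uint8);o[:200,:480]=cv2.resize(t['img'][145:205,250:394],(480,200),interpolation=2)
o[205:585,:665]=cv2.resize(s['img'][195:275,310:450],(665,380),interpolation=2)
cv2.imwrite('pics/l.png',o[:,:,::-1])
E
```

```text
grasp pt in sorter [-26.2 -43.9 107.7]
F sorter [-8.1  9.1  7.2] grip 59.3 M [0.57 0.23 0.96] rot [-2.625 -0.255 -1.515]
```

```bash
python3 -m jog '[[0,0,0,0,0,0,-0.4],[0,0,0,0,0,0,0.0],[0,0,0,0,0,0,0.0],[0,0,0,0,0,0,0]]'; python3 k.py|tail -2
```

```text
t: 22.82
tool_pos: [0.6444, 0.0121, 0.0982]
tool_rot: [-2.631, -0.25, -1.517]
contact_force: [-0.5, -0.6, 0.0]
opening: 0.0424
grip_force: 0.0
grasp pt in sorter [-26.1 -46.7 107.5]
F sorter [-0.6 -0.5  0. ] grip 0.0 M [-0.08  0.4   0.03] rot [-2.631 -0.25  -1.517]
```

```bash
python3 -m jog '[[0,0,0,0,0,-0.4,0],[0,0,0,0,0,-0.8,0],[0,0,0,0,0,-0.9,0],[0,0,0,0,0,-0.9,0],[0,0,0,0,0,-0.9,0]]'|grep -E 'pos|force:'
python3 -m jog '[[0,0,0,0,-0.9,-0.5,0],[0,0,0,0,-0.9,-0.5,0],[0,0,0,0,-0.9,0,0],[0,0,0,0,-0.9,0,0],[0,0,0,0,-0.9,0,0]]'|grep -E 'pos|force:'
python3 - <<'E'
from h import *
t=shot('top');s=shot('side')
o=np.zeros((590,800,3),np.uint8);o[:200,:480]=cv2.resize(t['img'][145:205,250:394],(480,200),interpolation=2)
o[205:585,:665]=cv2.resize(s['img'][195:275,310:450],(665,380),interpolation=2)
cv2.imwrite('pics/m.png',o[:,:,::-1])
E
```

```text
tool_pos: [0.5441, -0.0069, 0.157]
contact_force: [0.2, -0.6, 0.8]
grip_force: 0.0
tool_pos: [0.5061, 0.1221, 0.1757]
contact_force: [-0.2, -1.2, -1.3]
grip_force: 0.0
```

View pics/m.png

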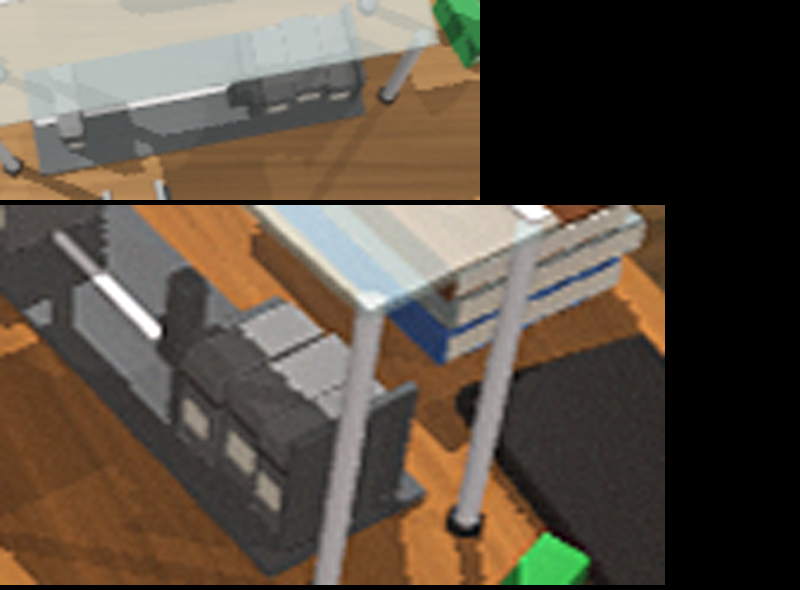

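The final view shows three boxes snug against the end plate, with labels in line at (195,418), (240,450) and (268,490). The bookend is up against them and the rear box is untouched.

```bash
python3 -c "
from station import finish_job
print(finish_job())"
```

```text
the job is handed in; nothing more can be done
None
```

I handed the job in: the card box stands in the sorter in line with the row. The bookend is slid up until the row is snug against the end plate, with no gaps visible in the last picture, and I didn't touch the box behind the bookend, the mug or the stapler.

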